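# Unlock the bottle clamp and hold it open

## Task

The appliance on the bench is ready for its bottle: slide the transport lock's round knob outward, away from the clamp, fully to its end stop, and only then pull the spring clamp out by its steel cross bar, towards the appliance's front, until the pointer on the bar lines up with the steel index tab beside it. Finish while still holding the clamp there with the gripper against its spring, as a colleague is about to set the bottle in; do not let go, and do not disturb the loose things lying around or on the appliance.

Things in the scene. Friction and masses are not known exactly. Their poses are not given: they have to be found in the camera images.
- unit: appliance fixed to the bench, lying on its white slotted housing (360 x 320 mm, 45 high), aluminium plate on top (top face 48 mm above bench). Origin: centre of underside, on the bench. -x: its front; +y: side of lock and fan; z up. Yaw within 0.45 rad. In its frame, over the plate: fan 80 x 80, 24 high at (115, 95) mm; backstop 36 high at x 100 to 120, |y| < 40; board 15 high at (105, -100)
- jaw: the spring clamp, a flat steel slide on the plate along the unit's x at y = 0, curved jaw at its +x end, upright cross bar near its front. Origin and axes coincide with the unit's at home. Moves only along unit -x, 0 to 85 mm; starts home. A spring draws it home: 3 N at home, 9 N at 65 mm. With the lock less than 20 mm along, the lock's tongue blocks it after 3 mm
- jaw_handle (a point): grip point of the clamp's cross bar: upright steel plate 10 mm thick along unit x, 60 wide along y, from 4 to 50 mm above the chassis plate. Point: mid thickness and width, 36 mm above the plate. At home 30 mm in front (-x) of the unit's origin. Clear before and behind except guide blocks 9 mm high 55 mm in front and the jaw (30 mm high) 75 mm behind, moving with it
- jaw_pointer (a point): tip of the pointer, a 3 mm thick steel finger sticking out 15 mm from the cross bar's -y end: 45 mm to -y of the bar's middle, mid thickness of the bar, 40 mm above the plate. Moves with the clamp
- mark_tab (a point): index tab: dark steel upright plate, 3 mm thick along unit x, 22 wide, 44 high, fixed on a slotted strip at the clamp's -y side. Point: its edge nearest the clamp, mid thickness, 40 mm above the plate; axes as the unit's. It stands 30 to 65 mm in front (-x) of the pointer's home; the pointer passes it 5 mm clear in y. On the mark: both have the same unit x
- lock (a joint): transport lock, m: 0 = fully locked; grows as the knob slides along the unit's +y (away from the clamp); 0.045 = end stop, fully drawn back. Starts between 0 and 0.010. It slides with about 2 N of friction and stays where it is left
- lock_knob (a point): lock's round black upright knob, 18 mm in diameter, from 10 to 44 mm above the chassis plate; point on its axis, 29 mm above the plate (77 above the bench). In the unit's frame at x = 15 mm, y = 62 mm plus the lock's value. At least 25 mm free all round
- bottle: loose white bottle with black cap, 76 mm in diameter, 130 mm high, on the bench beside the unit's -y side; origin at its foot. To be left where it is
- cap: loose black cap, 42 mm in diameter, 18 mm high, lying on the chassis plate at the front +y corner; origin at its foot. To be left where it is
- spacer: loose aluminium ring, 28 mm in diameter, 14 mm high, lying on the chassis plate at its -y side; origin at its foot. To be left where it is
- driver: loose screwdriver lying on the bench at the left (world +y). To be left where it is
- spanner: loose spanner lying on the bench at the right (world -y). To be left where it is
- spare_fan: loose spare fan, 80 x 80 x 25 mm, on the bench at the left; origin at its foot. To be left where it is
- tray: loose grey parts tray, 140 x 100 x 30 mm, on the bench at the right; origin at its foot. To be left where it is

How it is judged:
By the outcome, as a careful person would: the job done as asked, in the order asked, and still so for the second after the job is handed in, while the arm keeps its last pose, push and grip.
It also fails if it takes over 38 s, if anything falls off the work surface, if the arm or the gripper's body presses on something with over 40 N, if the wrist force passes 120 N, or if a joint passes its speed limit or range.

## Robot

A 6-joint arm with a two-finger parallel gripper is mounted at the origin on the work surface. World frame = base frame: x ahead of the robot, y to its left, z up, the work surface at z = 0. Lengths are in mm, angles in rad, forces in N, time in s.
With the tool pointing down it reaches from about 275 to 750 mm from the base axis. Payload 10.2 kg.
Tool frame: the origin (TCP) lies at the very end of the fingers, on their centre line; the grasp point (between the pads) lies 19 mm behind it; x points along the fingers, y is the direction in which the jaws open and shut, and the axes are right-handed (so a half turn about x gives the same grasp; the last joint's range is limited). The gripper opens to 85 mm and grips with 20 to 120 N. Pads are 22 mm wide; open, the fingers measure 114 mm over their backs; the gripper's body (76 mm by 85 mm) begins 54 mm behind the grasp point. The pads swing forward as they close: fully open they stand 13 mm farther back than shut.
Start: joints at [-1.555, 0.313, 1.498, -0, 1.331, -0.223], TCP at [124.168, -510.111, 231.294] pointing down, gripper open.
Joint ranges: [-2.94, 2.94], [-0.97, 2.17], [0.19, 2.56], [-1.23, 4.37], [0.02, 3.11], [-2.88, 2.88]. Speed limits (rad/s): [2.39, 2.39, 3.01, 3.14, 3.14, 3.14].

## Interface

Orientations are given as a unit quaternion [w, x, y, z].
In Python, from rig import ctrl gives the robot as it stands. The module is installed in compiled form; this text tells all that it offers.
- The arm moves only by the tool move_arm, never from a script. Its argument "targets" is a list that holds one entry, the list of rows, each a list of 7 numbers: the opening, from 0 (shut) to 1 (fully open), then the shift along the tool's x, y, z each as a share of 150 mm, from -1 to 1, then the turn, a rotation vector about the tool's x, y, z each as a share of 60 degrees, from -1 to 1. A call has 1 to 5 rows; each row shifts and turns the commanded pose from where the row before left it, along the tool's axes as they then stand; what a row does not reach is not made up. A row lasts 1/10 s, in which the tool goes at most 50 mm and 8.59 degrees, less where a joint would pass 70% of its speed; a pose out of reach is approached as far as the arm can. A call with a number of a shift or a turn outside -1 to 1 is refused whole. A call with a gripper value outside its range is refused whole. The fingers move at their own pace and stop on an object; "force" is the grip in N (left out, the last holds). Time passes only in rows, so rows that do not move let the fingers close. It gives the time, the measured TCP pose, the force and the opening at its end, in the units of the state.
- ctrl.sense(): the state, without advancing time (a new reading comes with each control period).
- ctrl.capture(name): name is "scene" or "top" or "wrist"; returns the picture (480x640x3 uint8, red, green, blue); there is no depth.
- ctrl.calibration(name): a dict with "camera_matrix" (3x3 intrinsics, pixels), "extrinsics" (4x4, takes a point from world to camera coordinates); the wrist camera has in their place "tool_from_camera" (4x4, takes a point from camera to tool coordinates, whose origin is the TCP and whose axes are the tool frame's). Camera axes: x right, y down, z forward; pixel columns grow to the right and rows downward; lengths in mm; the calibration is good to about 2 mm. A picture is of the moment at which its call begins: read the wrist's pose just before it. calibration takes no time and is no camera call.
- ctrl.finish_job(): hands the job in, once; it reports no verdict.
Trained networks look in the newest picture that a camera, given by its name, has taken for a name from the list of things; names that differ only in an ending like _2 or _b are one class to them, and where a whole thing is asked for, a point or a joint stands for the part that bears it (a point fixed in the world has none). Each returns a list of dicts, best first, with "confidence" (0 to 1); they miss things now and then, are a little off and sometimes report something else, mostly with a low value. They report only what shows in the picture. A call takes as long as a camera call.
- ctrl.recognise(label, camera): "point" ([row, column] in pixels, amid what is visible of it).
- ctrl.cut_out(label, camera): "pixels" (480x640 bool, what is visible of it) and "point" ([row, column] in pixels, amid what is visible of it).
The state is a dict: "time_s": time; "joints": joint angles; "dq": joint speeds; "tau": joint torques, N m; "eef_pos": TCP position; "ee_rot": TCP orientation; "force": force on the tool from outside, world axes, zero at the start; "wrist_torque": the same for the moment, N m; "grip_width": opening from 0.0 (shut) to 1.0 (fully open).
Only numpy, scipy, OpenCV 4.12 (cv2) and the standard library are available. Lean on these libraries where they do the work, as an engineer would, in place of code of your own. Each camera call takes 0.05 s, during which the arm holds its last target.

## Working session

There is one attempt and no reset: what is moved stays moved. The work goes in short steps, Python scripts to look and compute and a tool call to move; the robot and the scene stay as the last step left them, time stands still between calls to the robot, and variables do not carry over. Pictures are saved under pics/ and viewed, and the job is handed in when it is done.

Besides the shell and the picture viewer there is one more tool, called after "Call:" by a JSON object that holds its "method" and its "body". move_arm: Moves the arm, as the interface text tells. Shift numbers are shares of 150 mm and turn numbers shares of 60 degrees, none past 1 either way. Its arguments: {"type":"object","properties":{"targets":{"type":"array","items":{"type":"array","items":{"type":"array","items":{"type":"number","minimum":-1,"maximum":1}}}},"force":{"type":"number"}},"required":["targets"]}

```bash
mkdir -p pics
cat > h.py <<'E'
import numpy as np, cv2, json
from rig import ctrl
from scipy.spatial.transform import Rotation as R
def save(n,cam):
    im=ctrl.capture(cam); cv2.imwrite(f'pics/{n}.png',im[:,:,::-1]); return im
E
python3 - <<'E'
from h import *
np.set_printoptions(precision=4,suppress=True)
s=ctrl.sense();print(s['time_s'],s['eef_pos'],s['ee_rot'],s['force'],s['grip_width'])
for c in ['scene','top']:
    save(c+'1',c);k=ctrl.calibration(c);print(c,np.array(k['camera_matrix']),np.array(k['extrinsics']))
    for l in ['jaw_handle','jaw_pointer','mark_tab','lock_knob','unit']:
        r=ctrl.recognise(l,c);print(l,[(np.round(x['point']),round(x['confidence'],2)) for x in r[:2]])
print(ctrl.calibration('wrist'))
print(ctrl.sense()['time_s'])
E
```

```text
0.0 [ 124.1595 -509.8435  230.7101] [ 0.0838  0.7021  0.0847 -0.702 ] [0.1598 1.1966 0.4516] 1.0007373812975349
scene [[508.9474   0.     321.9963]
 [  0.     508.9474 236.0468]
 [  0.       0.       1.    ]] [[  -0.6116    0.7911   -0.0058  347.6444]
 [   0.6504    0.4986   -0.573  -317.0034]
 [  -0.4505   -0.3542   -0.8195 1484.0005]
 [   0.        0.        0.        1.    ]]
jaw_handle [(array([251., 364.]), 0.91)]
jaw_pointer [(array([253., 366.]), 0.75)]
mark_tab [(array([169., 174.]), 0.57), (array([226., 357.]), 0.42)]
lock_knob [(array([274., 383.]), 0.74)]
unit [(array([277., 363.]), 0.69)]
top [[546.3801   0.     331.9699]
 [  0.     546.3801 241.213 ]
 [  0.       0.       1.    ]] [[   0.0239   -0.9997    0.0065  -32.3207]
 [  -0.9926   -0.0245   -0.1188  542.5238]
 [   0.1189   -0.0036   -0.9929 1362.6201]
 [   0.        0.        0.        1.    ]]
jaw_handle [(array([247., 283.]), 0.8)]
jaw_pointer [(array([248., 283.]), 0.61)]
mark_tab [(array([266., 311.]), 0.6), (array([248., 287.]), 0.29)]
lock_knob [(array([232., 257.]), 0.51)]
unit [(array([242., 286.]), 0.74), (array([265., 312.]), 0.62)]
{'camera_matrix': array([[380.9252,   0.    , 316.7149],
       [  0.    , 380.9252, 236.6677],
       [  0.    ,   0.    ,   1.    ]]), 'tool_from_camera': array([[  -0.0005,   -0.3175,    0.9483, -141.9864],
       [   1.    ,    0.0003,    0.0007,   -0.9259],
       [  -0.0005,    0.9483,    0.3175,  -81.7803],
       [   0.    ,    0.    ,    0.    ,    1.    ]])}
0.6
```

View pics/scene1.png

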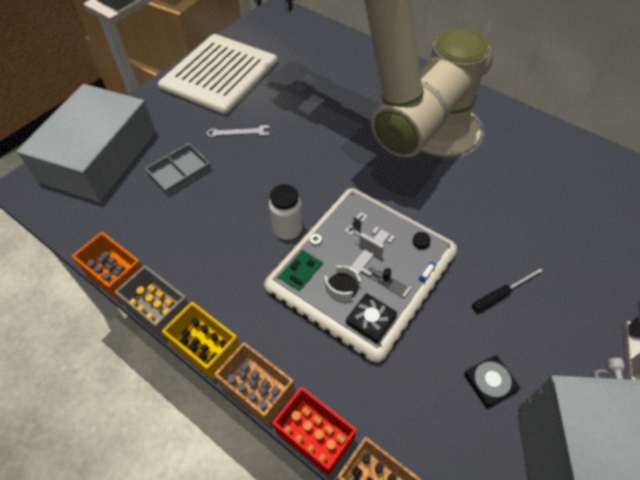

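View pics/top1.png

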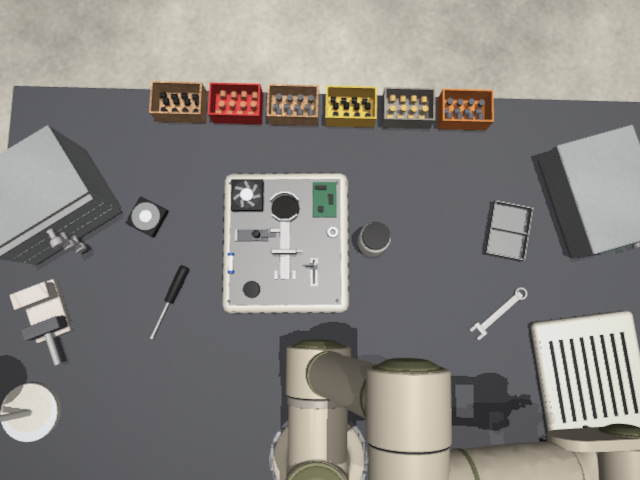

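Run:
```python
import cv2
a=cv2.imread('pics/top1.png')[140:340,180:400];cv2.imwrite('pics/top1z.png',cv2.resize(a,None,fx=3.6,fy=3,interpolation=2)[:, :800])
```

```text
(no output)
```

View pics/top1z.png

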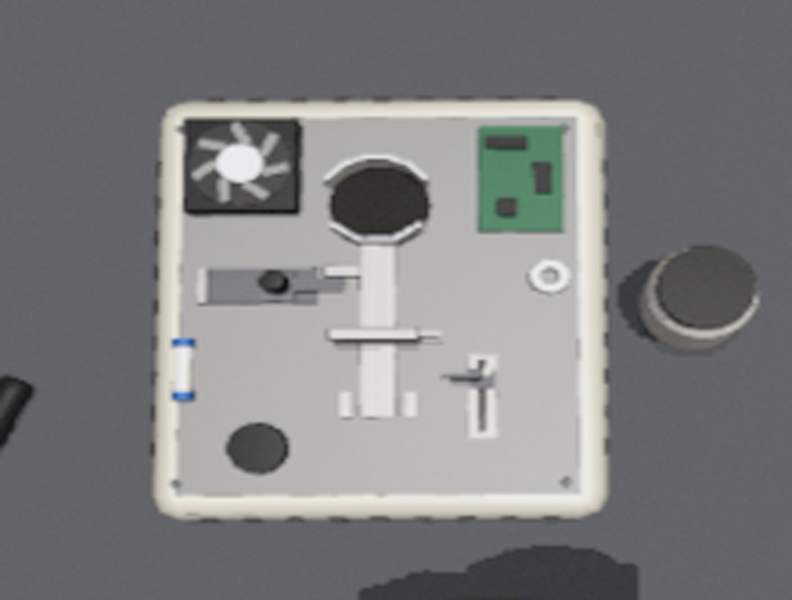

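```bash
cat >> h.py <<'E'
def ray(cam,row,col,z):
    k=ctrl.calibration(cam);K=np.array(k['camera_matrix'])
    if cam=='wrist':
        s=ctrl.sense();q=s['ee_rot'];T=np.array(k['tool_from_camera']);Rt=R.from_quat([q[1],q[2],q[3],q[0]]).as_matrix()
        Rc=Rt@T[:3,:3];c=Rt@T[:3,3]+np.array(s['eef_pos'])
    else:
        E=np.array(k['extrinsics']);Rc=E[:3,:3].T;c=-Rc@E[:3,3]
    d=Rc@np.linalg.inv(K)@[col,row,1.]
    return c+d*(z-c[2])/d[2]
E
python3 - <<'E'
from h import *
np.set_printoptions(precision=4,suppress=True)
P={'knob':(274,278,92),'barL':(330,333,98),'barR':(418,333,98),'ptr':(441,337,88),'tab':(441,377,92),
'pFL':(176,485,48),'pFR':(566,482,48),'pBL':(181,129,48),'pBR':(567,128,48),'cap':(258,447,66),'spacer':(550,274,62),'bottle':(708,285,130)}
for n,(u,v,z) in P.items(): print(n,ray('top',140+v/3,180+u/3.6,z).round(1))
q=ctrl.sense()['ee_rot'];print(R.from_quat([q[1],q[2],q[3],q[0]]).as_matrix())
ctrl.capture('top')
m=ctrl.cut_out('unit','top')
for x in m[:2]: print(x['confidence'],x['pixels'].sum(),cv2.minAreaRect(np.argwhere(x['pixels'])[:,::-1].astype(np.float32)))
E
```

```text
knob [552.5 167.1  92. ]
barL [507.8 126.8  98. ]
barR [509.2  67.5  98. ]
ptr [507.4  52.4  88. ]
tab [474.4  51.2  92. ]
pFL [383.5 233.8  48. ]
pFR [392.4 -35.7  48. ]
pBL [684.6 244.2  48. ]
pBR [692.4 -29.6  48. ]
cap [415.7 175.9  66. ]
spacer [564.6 -20.4  62. ]
bottle [ 549.  -124.7  130. ]
[[ 0.      0.2366 -0.9716]
 [ 0.     -0.9716 -0.2366]
 [-1.     -0.     -0.    ]]
0.82 16917 ((285.0, 243.0), (140.0, 126.0), 90.0)
```

Call:
{"method": "move_arm", "body": {"targets": [[[1, 0, -0.22, -0.24, 0, 0, 0], [1, 0, -0.22, -0.24, 0, 0, 0], [1, 0, -0.22, -0.24, 0, 0, 0], [1, 0, -0.22, -0.24, 0, 0, 0], [1, 0, -0.22, -0.24, 0, 0, 0]]]}}

```text
time_s: 1.2
eef_pos: [260.7, -305.5, 231.4]
ee_rot: [0.084, 0.702, 0.084, -0.702]
force: [0.4, -0.3, 0.1]
grip_width: 0.997
```

Call:
{"method": "move_arm", "body": {"targets": [[[1, 0, -0.22, -0.24, 0, 0, 0], [1, 0, -0.22, -0.24, 0, 0, 0], [1, 0, -0.22, -0.24, 0, 0, 0], [1, 0, -0.22, -0.24, 0, 0, 0], [1, 0, -0.22, -0.24, 0, 0, 0]]]}}

```text
time_s: 1.7
eef_pos: [396.7, -102.4, 231.6]
ee_rot: [0.084, 0.702, 0.084, -0.702]
force: [1.6, -1.1, 0.4]
grip_width: 1.002
```

Call:
{"method": "move_arm", "body": {"targets": [[[1, 0, -0.22, -0.24, 0, 0, 0], [1, 0, -0.22, -0.24, 0, 0, 0], [1, 0, -0.22, -0.24, 0, 0, 0], [1, 0, -0.22, -0.24, 0, 0, 0], [1, 0, -0.22, -0.24, 0, 0, 0]]]}}

```text
time_s: 2.2
eef_pos: [532.6, 100.7, 231.4]
ee_rot: [0.084, 0.702, 0.084, -0.702]
force: [0.3, -1.6, 0.5]
grip_width: 0.999
```

Call:
{"method": "move_arm", "body": {"targets": [[[0.6, 0, 0, 0, 0.1, 0, 0], [0.4, 0, 0, 0, 0.1, 0, 0], [0.4, 0, 0, 0, 0, 0, 0]]]}}

```text
time_s: 2.5
eef_pos: [531.8, 98.9, 231.1]
ee_rot: [-0.01, -0.707, -0.01, 0.707]
force: [-0.5, 0.2, -0.6]
grip_width: 0.513
```

Run:
```python
from h import *
np.set_printoptions(precision=4,suppress=True)
s=ctrl.sense();q=s['ee_rot'];print(s['time_s'],s['joints'],s['eef_pos'],s['grip_width'],s['force']);print(R.from_quat([q[1],q[2],q[3],q[0]]).as_matrix())
save('w1','wrist')
for l,z in [('lock_knob',77),('jaw_handle',84),('jaw_pointer',88),('mark_tab',88)]:
  for x in ctrl.recognise(l,'wrist')[:2]: print(l,np.round(x['point']),round(x['confidence'],2),ray('wrist',*x['point'],z).round(1))
```

```text
2.5 [-0.0329  0.3483  1.4495 -0.      1.3442  1.5089] [531.7655  98.8708 231.0997] 0.5128275221410289 [-0.5226  0.2019 -0.5549]
[[-0.0004  0.029  -0.9996]
 [-0.     -0.9996 -0.029 ]
 [-1.      0.      0.0004]]
lock_knob [184. 242.] 0.68 [555.8 159.   77. ]
jaw_handle [227. 316.] 0.88 [524.3  99.2  84. ]
jaw_pointer [227. 314.] 0.6 [526.  101.3  88. ]
mark_tab [274. 391.] 0.83 [487.9  36.9  88. ]
```

View pics/w1.png

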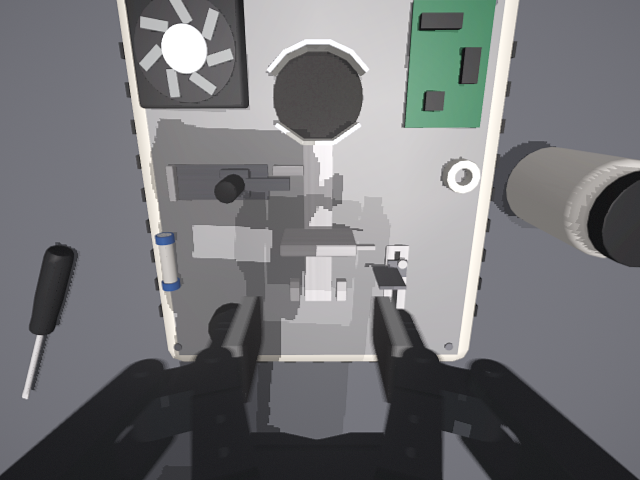

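Run:
```python
import cv2
a=cv2.imread('pics/w1.png')[150:310,200:420];cv2.imwrite('pics/w1z.png',cv2.resize(a,None,fx=3.6,fy=3.6,interpolation=2))
```

```text
(no output)
```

View pics/w1z.png

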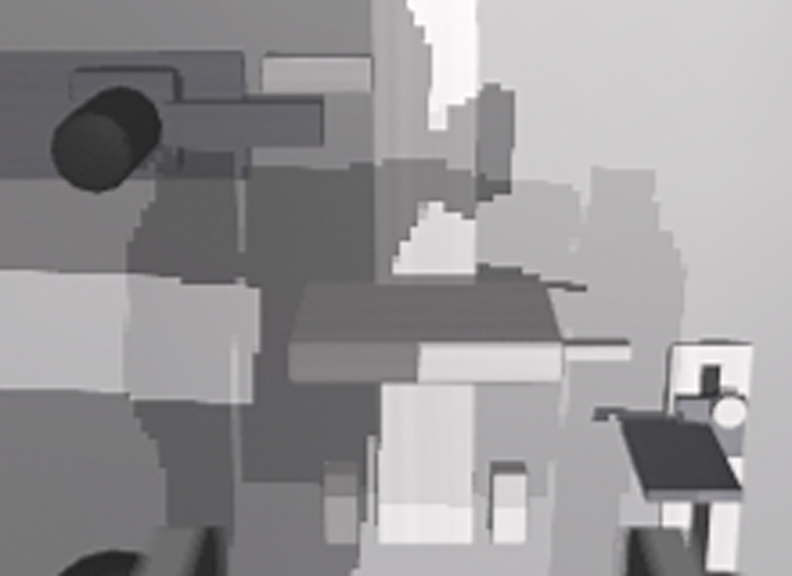

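Run:
```python
from h import *
P={'knob':(92,152,92),'barBL':(289,343,98),'barBR':(563,343,98),'barFL':(288,382,98),'barFR':(562,382,98),'ptrtip':(630,350,89),'tabin':(645,493,92),'tabout':(741,493,92)}
for n,(u,v,z) in P.items(): print(n,ray('wrist',150+v/3.6,200+u/3.6,z).round(1))
s=ctrl.sense();print(s['time_s'],s['eef_pos'])
```

```text
knob [552.2 168.1  92. ]
barBL [513.3 126.5  98. ]
barBR [515.1  68.1  98. ]
barFL [504.4 126.7  98. ]
barFR [506.2  67.7  98. ]
ptrtip [510.7  52.1  89. ]
tabin [477.5  46.5  92. ]
tabout [478.2  24.7  92. ]
2.75 [531.7247178   98.32611688 231.43038853]
```

Call:
{"method": "move_arm", "body": {"targets": [[[0.4, 0, -0.23, -0.075, 0, 0, 0], [0.4, 0, -0.23, -0.075, 0, 0, 0], [0.4, 0.29, 0, 0, 0, 0, 0], [0.4, 0.29, 0, 0, 0, 0, 0], [0.4, 0.25, 0, 0, 0, 0, 0]]]}}

```text
time_s: 3.25
eef_pos: [551.7, 168.2, 104.9]
ee_rot: [-0.011, -0.707, -0.011, 0.707]
force: [-0.3, -0.2, -0.4]
grip_width: 0.402
```

Run:
```python
from h import *
s=ctrl.sense();print(s['time_s'],s['eef_pos'],s['grip_width'],s['force'])
save('w2','wrist')
```

```text
3.25 [551.70864372 168.23998532 104.90193858] 0.4022109497335043 [-0.34646699 -0.20000797 -0.44773853]
```

View pics/w2.png

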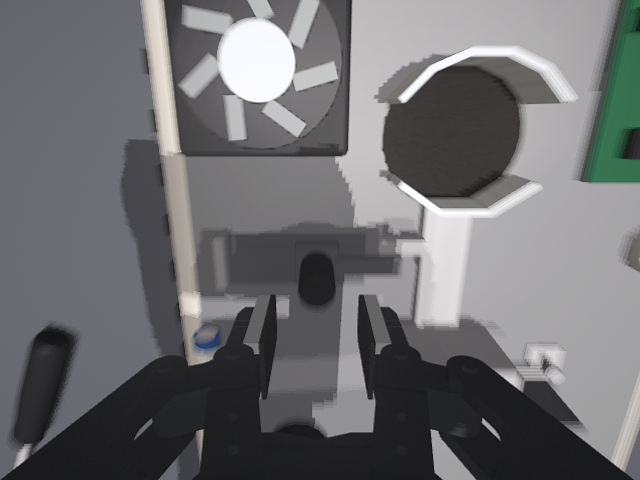

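Knob top (col 317, row 293) is centred between the fingers (cols 268–370). Going down and gripping.

Call:
{"method": "move_arm", "body": {"targets": [[[0.4, 0.14, 0, 0, 0, 0, 0], [0.4, 0.14, 0, 0, 0, 0, 0], [0.1, 0, 0, 0, 0, 0, 0], [0.1, 0, 0, 0, 0, 0, 0], [0.1, 0, 0, 0, 0, 0, 0]]], "force": 30}}

```text
time_s: 3.8
eef_pos: [551.5, 168.0, 64.6]
ee_rot: [-0.011, -0.706, -0.01, 0.708]
force: [-0.3, -1.4, -15.4]
grip_width: 0.196
```

Call:
{"method": "move_arm", "body": {"targets": [[[0.1, 0, 0, 0, 0, 0, 0]]]}}

```text
time_s: 3.9
eef_pos: [551.6, 168.0, 64.6]
ee_rot: [-0.011, -0.706, -0.01, 0.708]
force: [-0.9, -1.2, -15.0]
grip_width: 0.194
```

Call:
{"method": "move_arm", "body": {"targets": [[[0.1, 0, -0.05, 0, 0, 0, 0], [0.1, 0, -0.05, 0, 0, 0, 0], [0.1, 0, -0.05, 0, 0, 0, 0], [0.1, 0, -0.05, 0, 0, 0, 0]]]}}

```text
time_s: 4.3
eef_pos: [550.8, 199.0, 64.5]
ee_rot: [-0.011, -0.707, -0.01, 0.708]
force: [-4.5, -2.5, -14.1]
grip_width: 0.197
```

Call:
{"method": "move_arm", "body": {"targets": [[[0.1, 0, -0.02, 0, 0, 0, 0], [0.1, 0, -0.015, 0, 0, 0, 0], [0.1, 0, 0, 0, 0, 0, 0]]]}}

```text
time_s: 4.6
eef_pos: [550.7, 204.1, 64.6]
ee_rot: [-0.01, -0.707, -0.011, 0.707]
force: [-4.4, 1.6, -14.8]
grip_width: 0.195
```

Call:
{"method": "move_arm", "body": {"targets": [[[0.1, 0, -0.01, 0, 0, 0, 0], [0.1, 0, -0.01, 0, 0, 0, 0], [0.1, 0, 0, 0, 0, 0, 0]]]}}

```text
time_s: 4.9
eef_pos: [550.6, 205.7, 64.5]
ee_rot: [-0.011, -0.706, -0.01, 0.708]
force: [-6.1, -7.3, -14.3]
grip_width: 0.197
```

Call:
{"method": "move_arm", "body": {"targets": [[[0.1, 0, -0.01, 0, 0, 0, 0], [0.1, 0, 0, 0, 0, 0, 0]]]}}

```text
time_s: 5.1
eef_pos: [550.6, 205.9, 64.4]
ee_rot: [-0.012, -0.706, -0.009, 0.708]
force: [-5.6, -15.7, -14.3]
grip_width: 0.2
```

Call:
{"method": "move_arm", "body": {"targets": [[[0.1, 0, -0.01, 0, 0, 0, 0], [0.1, 0, 0, 0, 0, 0, 0]]]}}

```text
time_s: 5.3
eef_pos: [550.6, 206.2, 64.2]
ee_rot: [-0.013, -0.706, -0.008, 0.708]
force: [-6.4, -21.8, -13.9]
grip_width: 0.199
```

Run:
```python
from h import *
save('w3','wrist')
s=ctrl.sense();print(s['time_s'],s['eef_pos'],s['grip_width'],s['force'])
```

```text
5.35 [550.576662   206.17744893  64.24836818] 0.19976928691378992 [ -5.72179698 -21.6493058  -12.49721942]
```

View pics/w3.png

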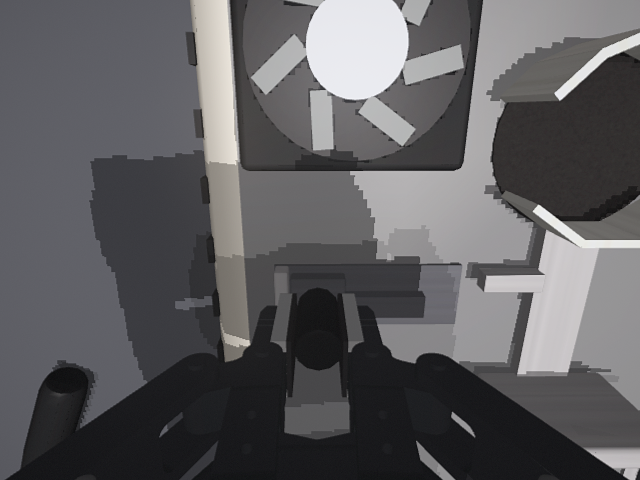

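Knob stalled against its stop with about 22 N reaction, at about 45 mm. Releasing and lifting.

Call:
{"method": "move_arm", "body": {"targets": [[[0.4, 0, 0, 0, 0, 0, 0], [0.4, 0, 0, 0, 0, 0, 0], [0.4, 0, 0, 0, 0, 0, 0]]]}}

```text
time_s: 5.65
eef_pos: [552.6, 210.1, 66.7]
ee_rot: [0.01, 0.709, 0.011, -0.705]
force: [-0.3, -0.2, -0.6]
grip_width: 0.399
```

Call:
{"method": "move_arm", "body": {"targets": [[[0.4, -0.2, 0, 0, 0, 0, 0], [0.4, -0.3, 0, 0, 0, 0, 0], [0.4, -0.1, 0, 0, 0, 0, 0]]]}}

```text
time_s: 5.95
eef_pos: [553.2, 210.3, 160.4]
ee_rot: [0.01, 0.71, 0.011, -0.704]
force: [0.4, 0.2, 0.3]
grip_width: 0.399
```

Run:
```python
from h import *
save('w4','wrist')
s=ctrl.sense();print(s['time_s'],s['eef_pos'],s['ee_rot'],s['grip_width'],s['force'])
for x in ctrl.recognise('lock_knob','wrist')[:2]:print(x,ray('wrist',*x['point'],80))
```

```text
6.0 [553.46108393 210.33675282 161.1278756 ] [ 0.00988663  0.71081691  0.01125777 -0.70321749] 0.401984332447462 [0.9765943  0.38162737 2.74947952]
{'point': [239.0, 330.3], 'confidence': 0.69} [559.82273141 202.946856    80.        ]
```

View pics/w4.png

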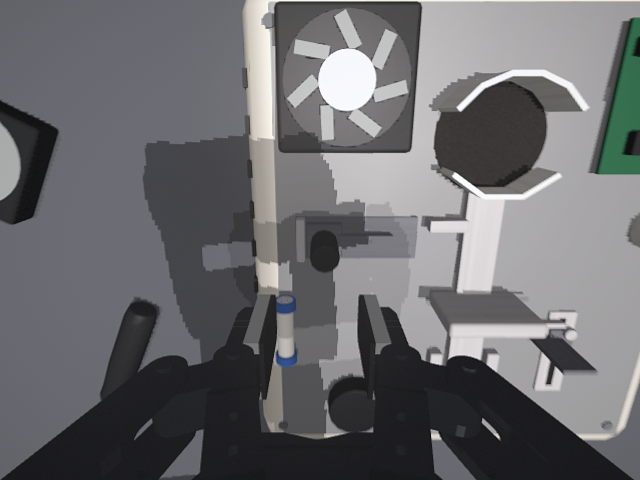

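Call:
{"method": "move_arm", "body": {"targets": [[[0.4, -0.1, 0, 0, -0.14, 0, 0], [0.4, 0, 0, 0, -0.14, 0, 0], [0.4, 0, 0, 0, -0.14, 0, 0], [0.4, 0, 0, 0, -0.14, 0, 0], [0.4, 0, 0, 0, -0.14, 0, 0]]]}}

```text
time_s: 6.55
eef_pos: [550.9, 209.7, 168.9]
ee_rot: [-0.265, -0.655, -0.265, 0.656]
force: [-0.9, 0.0, -0.7]
grip_width: 0.398
```

Call:
{"method": "move_arm", "body": {"targets": [[[0.4, 0, 0, 0, -0.14, 0, 0], [0.4, 0, 0, 0, -0.14, 0, 0], [0.4, 0, 0, 0, -0.14, 0, 0], [0.4, 0, 0, 0, -0.14, 0, 0], [0.4, 0, 0, 0, -0.14, 0, 0]]]}}

```text
time_s: 7.05
eef_pos: [550.9, 209.7, 168.9]
ee_rot: [-0.482, -0.517, -0.483, 0.517]
force: [0.3, -0.1, -0.1]
grip_width: 0.399
```

Call:
{"method": "move_arm", "body": {"targets": [[[0.4, 0, 0, 0, -0.1, 0, 0], [0.4, 0, 0, 0, 0, 0, 0]]]}}

```text
time_s: 7.25
eef_pos: [550.9, 209.6, 169.0]
ee_rot: [0.507, 0.492, 0.508, -0.492]
force: [-0.6, -0.1, -0.2]
grip_width: 0.397
```

Run:
```python
from h import *
np.set_printoptions(precision=4,suppress=True)
s=ctrl.sense();print(s['time_s'],s['joints'],s['eef_pos'],s['grip_width'],s['force'])
q=s['ee_rot'];M=R.from_quat([q[1],q[2],q[3],q[0]]).as_matrix();print(M)
print(M.T@(np.array([507.5,30,175])-s['eef_pos'])/150)
```

```text
7.25 [0.1649 0.5054 1.3827 0.0001 1.2541 0.1344] [550.8937 209.627  168.9782] 0.3970762614770542 [-0.6428 -0.1276 -0.2222]
[[-0.0006  0.9995  0.0304]
 [ 0.      0.0304 -0.9995]
 [-1.     -0.0006 -0.0001]]
[-0.04   -0.3256  1.1882]
```

Call:
{"method": "move_arm", "body": {"targets": [[[0.4, -0.01, -0.08, 0.297, 0, 0, 0], [0.4, -0.01, -0.08, 0.297, 0, 0, 0], [0.4, -0.01, -0.08, 0.297, 0, 0, 0], [0.4, -0.01, -0.08, 0.297, 0, 0, 0], [0.4, 0, 0, 0, 0, 0, 0]]]}}

```text
time_s: 7.75
eef_pos: [507.6, 26.0, 175.7]
ee_rot: [0.505, 0.494, 0.505, -0.495]
force: [0.0, 0.4, -0.9]
grip_width: 0.403
```

Run:
```python
from h import *
s=ctrl.sense();print(s['time_s'],s['eef_pos'],s['force'])
a=save('w5','wrist')
```

```text
7.75 [507.63098919  25.95768177 175.69814951] [ 0.01695657  0.3884868  -0.88310657]
```

View pics/w5.png

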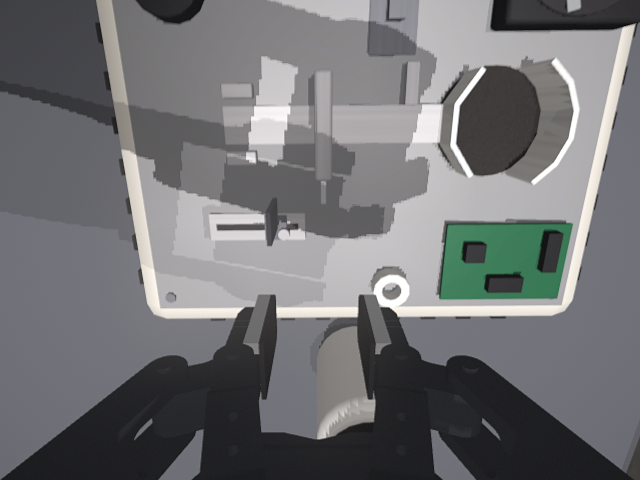

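Run:
```python
import cv2
a=cv2.imread('pics/w5.png')[50:260,200:380];a=cv2.convertScaleAbs(a,alpha=1.4,beta=20);cv2.imwrite('pics/w5z.png',cv2.resize(a[90:],None,fx=4.4,fy=4.4,interpolation=2))
```

```text
(no output)
```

View pics/w5z.png

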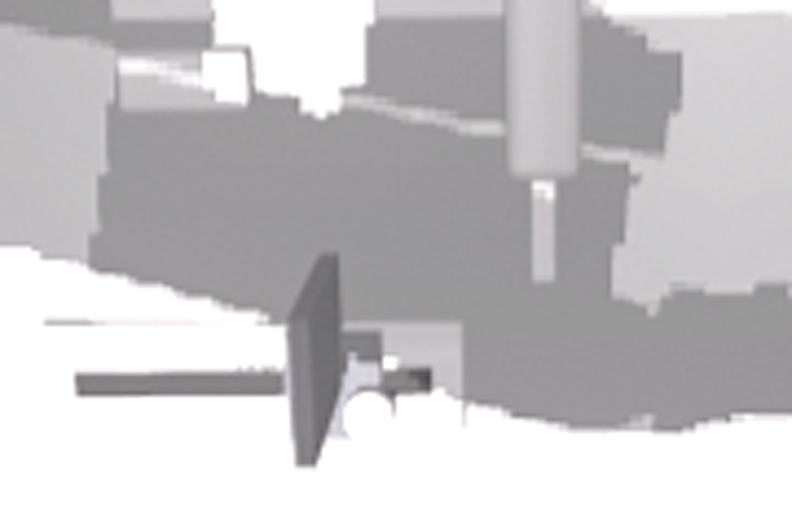

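Run:
```python
import cv2
im=cv2.imread('pics/w5.png');a=im[190:250,255:335];cv2.imwrite('pics/w5y.png',cv2.resize(a,None,fx=10,fy=10,interpolation=0))
for r in (215,220,225,230,235,240):print(r,im[r,258:285].mean(1).astype(int))
for r in (185,195,200):print(r,im[r,315:332].mean(1).astype(int))
print(im[168,310:338].mean(1).astype(int))
```

```text
215 [218 220 218 217 206 206 157 101  81  80  81  81  70  66  65  66  65  63
  63  80  91  93  93  94  93  93  92]
220 [222 222 222 222 223 228 181 123  86  80  80  81  73  66  66  66  66  65
  66  72  77 110 117  88  79  79  78]
225 [ 86  85  83  85  86  84 107 127  92  80  82  82  78  68  67  67  66  64
  63  84 120 138 140 140 141 139 138]
230 [173 174 174 182 184 185 181 149  98  81  82  82  81  70  67  67  66  65
  75 131 137 122 164 199 209 214 212]
235 [217 217 217 217 217 219 220 170 110  84  83  83  83  72  67  66  62 111
 137 134 202 218 218 217 217 217 217]
240 [185 186 186 186 186 186 188 176 146  95  80  81  82  74  63 101 166 172
 170 170 169 169 170 177 190 192 192]
185 [ 95  94  94  94  93  99 125 129 127 143 138 103  92  94  95  94  94]
195 [ 94  94  94  94  93  97 123 128 127 128 121  99  93  94  93  95  93]
200 [ 95  94  93  95  94  97 123 128 127 127 124 100  93  93  94  95  94]
[131 131 132 126 111 108 117 124 129 128 129 129 128 126 126 125 124 125
 124 121 118 105  94  95  94  94  95  94]
```

View pics/w5y.png

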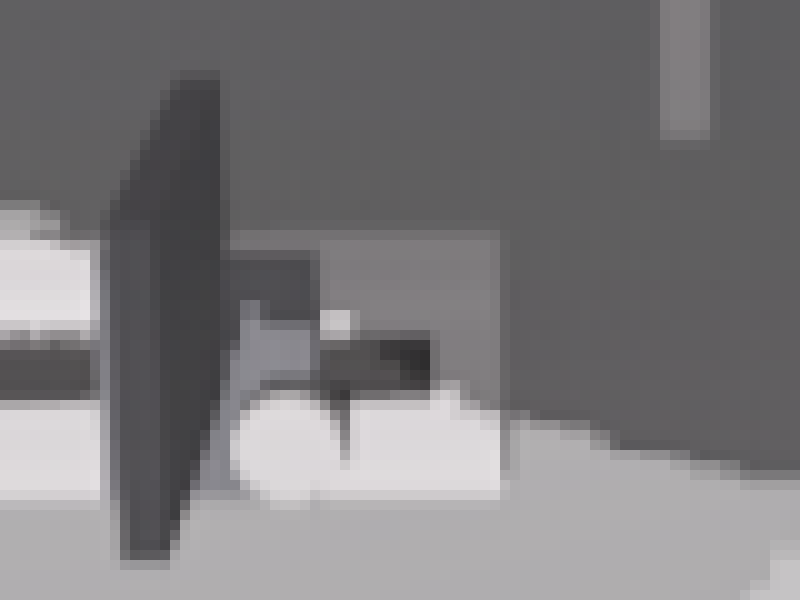

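Run:
```python
from h import *
yaw=0.03;o=np.array([539.7,98.2]);c,s=np.cos(yaw),np.sin(yaw)
for n,r,cc,z in [('ptr',204.5,323,89),('ptr',204.5,323,91),('tab',212,267.2,92),('tabout',246,269.5,92),('bar',120,323,98),('barR',180,323.3,98)]:
    p=ray('wrist',r,cc,z);d=p[:2]-o;print(n,p.round(1),'unit',(c*d[0]+s*d[1]).round(2),(-s*d[0]+c*d[1]).round(2))
E=ctrl.sense();q=E['ee_rot'];M=R.from_quat([q[1],q[2],q[3],q[0]]).as_matrix();print(E['eef_pos'],E['time_s'])
print(M.round(4),M.T@(np.array([508.8,97.3,110])-E['eef_pos'])/150)
```

```text
ptr [511.4  54.9  89. ] unit -29.62 -42.44
ptr [511.3  55.4  91. ] unit -29.65 -41.96
tab [477.3  50.1  92. ] unit -63.8 -46.19
tabout [478.4  28.   92. ] unit -63.42 -68.3
bar [509.8 104.9  98. ] unit -29.69 7.56
barR [510.9  71.6  98. ] unit -29.56 -25.69
[508.08028154  28.03798186 175.72559821] 7.8
[[ 3.000e-04  9.997e-01  2.280e-02]
 [-0.000e+00  2.280e-02 -9.997e-01]
 [-1.000e+00  3.000e-04  0.000e+00]] [ 0.43817167  0.01518637 -0.46152097]
```

Call:
{"method": "move_arm", "body": {"targets": [[[0.4, 0, 0.011, -0.23, 0, 0, 0], [0.4, 0, 0.011, -0.23, 0, 0, 0], [0.4, 0.25, 0, 0, -0.007, 0, 0], [0.4, 0.15, 0, 0, 0, 0, 0], [0.4, 0, 0, 0, 0, 0, 0]]]}}

```text
time_s: 8.3
eef_pos: [507.9, 100.3, 113.0]
ee_rot: [0.507, 0.489, 0.511, -0.492]
force: [-0.0, 0.3, 0.4]
grip_width: 0.4
```

Call:
{"method": "move_arm", "body": {"targets": [[[0.4, 0, 0, 0, 0, 0, 0], [0.4, 0, 0, 0, 0, 0, 0]]]}}

```text
time_s: 8.5
eef_pos: [510.4, 99.2, 117.1]
ee_rot: [0.51, 0.491, 0.508, -0.49]
force: [0.1, 0.1, 0.8]
grip_width: 0.401
```

Run:
```python
from h import *
E=ctrl.sense();q=E['ee_rot'];M=R.from_quat([q[1],q[2],q[3],q[0]]).as_matrix();print(E['eef_pos'],E['time_s'],E['force'])
print(M.round(4),M.T@(np.array([509.9,97.3,65])-E['eef_pos'])/150)
a=save('w6','wrist')
```

```text
[510.36012796  99.23613607 117.12652799] 8.5 [0.09582667 0.05166332 0.79474897]
[[ 2.500e-03  9.993e-01  3.630e-02]
 [-0.000e+00  3.630e-02 -9.993e-01]
 [-1.000e+00  2.500e-03  1.000e-04]] [ 0.34750169 -0.00438784  0.01275405]
```

View pics/w6.png

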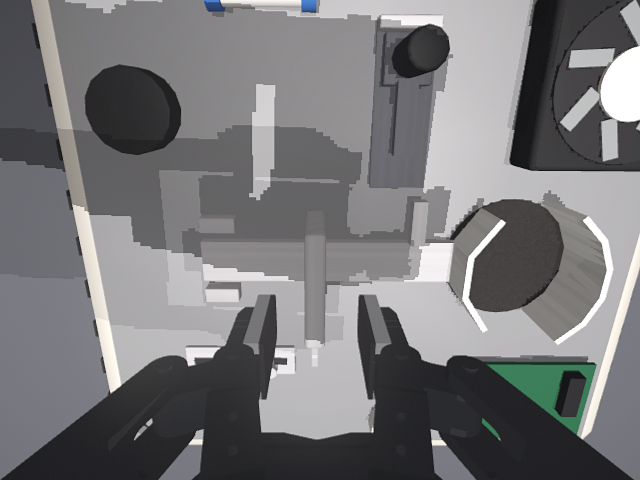

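Call:
{"method": "move_arm", "body": {"targets": [[[0.4, 0.17, 0, 0, 0, 0, 0], [0.4, 0.17, 0, 0.01, 0, 0, 0], [0.4, 0, 0, 0, 0, 0, 0], [0.4, 0, 0, 0, 0, 0, 0]]]}}

```text
time_s: 8.95
eef_pos: [510.2, 97.5, 65.9]
ee_rot: [0.509, 0.491, 0.509, -0.491]
force: [-0.1, 0.7, -0.0]
grip_width: 0.396
```

Call:
{"method": "move_arm", "body": {"targets": [[[0.0, 0, 0, 0, 0, 0, 0], [0.0, 0, 0, 0, 0, 0, 0], [0.0, 0, 0, 0, 0, 0, 0], [0.0, 0, 0, 0, 0, 0, 0], [0.0, 0, 0, 0, 0, 0, 0]]], "force": 50}}

```text
time_s: 9.45
eef_pos: [509.5, 97.5, 66.3]
ee_rot: [0.509, 0.491, 0.509, -0.491]
force: [-5.8, -1.0, 9.6]
grip_width: 0.106
```

Run:
```python
from h import *
E=ctrl.sense();q=E['ee_rot'];M=R.from_quat([q[1],q[2],q[3],q[0]]).as_matrix();print(E['eef_pos'],E['time_s'],E['force'],E['grip_width'])
print(M.round(4))
a=save('w7','wrist')
```

```text
[509.5454154   97.47171879  66.33239046] 9.45 [-5.80766461 -1.00349741  9.5561961 ] 0.10645591898639538
[[ 4.000e-04  9.993e-01  3.630e-02]
 [-1.000e-04  3.630e-02 -9.993e-01]
 [-1.000e+00  4.000e-04  1.000e-04]]
```

View pics/w7.png

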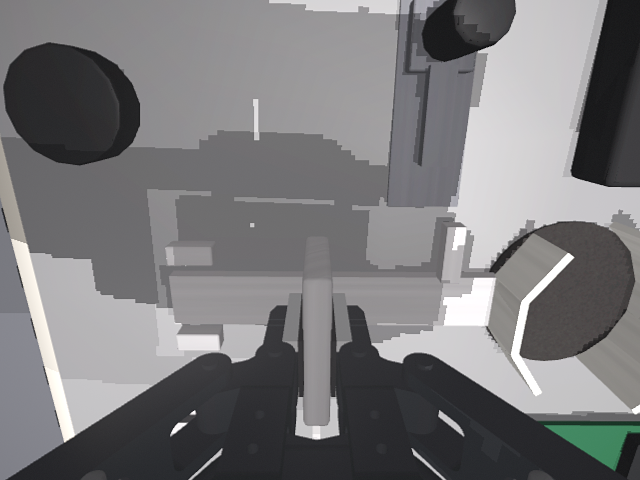

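Call:
{"method": "move_arm", "body": {"targets": [[[0.0, 0, -0.04, 0, 0, 0, 0], [0.0, 0, -0.04, 0, 0, 0, 0], [0.0, 0, -0.04, 0, 0, 0, 0], [0.0, 0, -0.04, 0, 0, 0, 0], [0.0, 0, -0.04, 0, 0, 0, 0]]]}}

```text
time_s: 10.0
eef_pos: [481.0, 96.6, 66.3]
ee_rot: [0.51, 0.492, 0.508, -0.489]
force: [6.9, 3.4, 5.3]
grip_width: 0.107
```

Call:
{"method": "move_arm", "body": {"targets": [[[0.0, 0, -0.02, 0, 0, 0, 0], [0.0, 0, 0, 0, 0, 0, 0], [0.0, 0, 0, 0, 0, 0, 0]]]}}

```text
time_s: 10.3
eef_pos: [478.1, 96.5, 66.3]
ee_rot: [0.51, 0.492, 0.508, -0.489]
force: [4.5, 1.9, 5.3]
grip_width: 0.11
```

Run:
```python
from h import *
E=ctrl.sense();print(E['eef_pos'],E['time_s'],E['force'],E['grip_width'])
a=save('w8','wrist');save('s8','scene');save('t8','top')
b=cv2.imread('pics/s8.png')[180:330,280:460];cv2.imwrite('pics/s8z.png',cv2.resize(b,None,fx=4,fy=4,interpolation=2))
b=cv2.imread('pics/t8.png')[200:310,230:360];cv2.imwrite('pics/t8z.png',cv2.resize(b,None,fx=5,fy=5,interpolation=2))
```

```text
[478.14882278  96.46711508  66.32356584] 10.3 [4.54279695 1.94481785 5.26748898] 0.10977787593681582
```

View pics/w8.png

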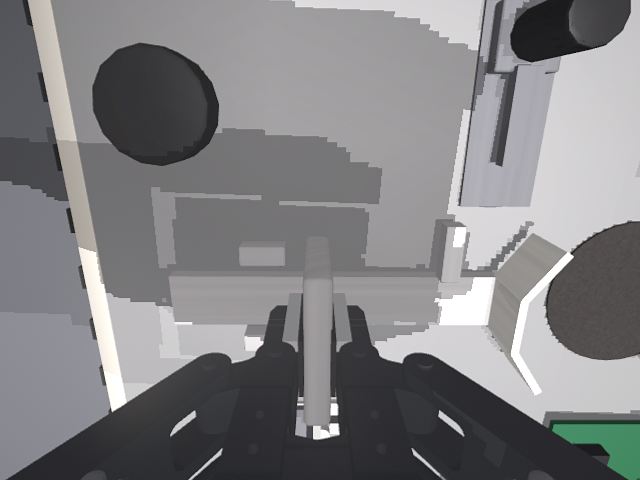

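View pics/s8z.png

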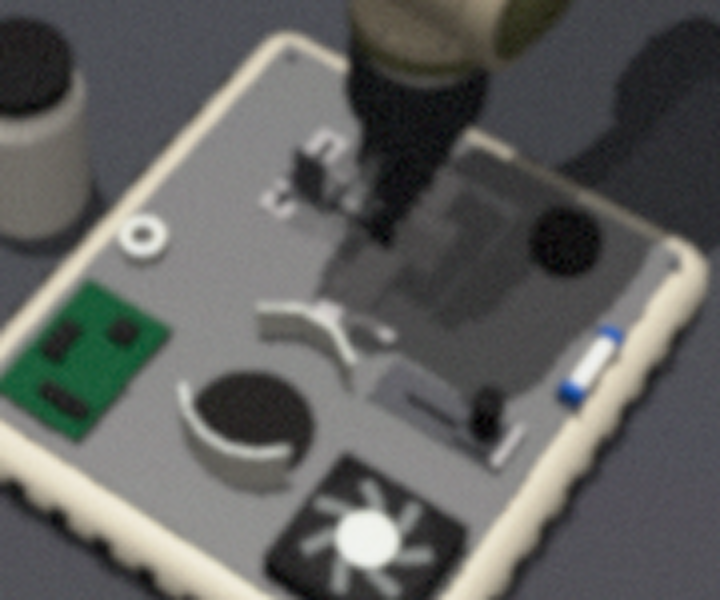

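View pics/t8z.png

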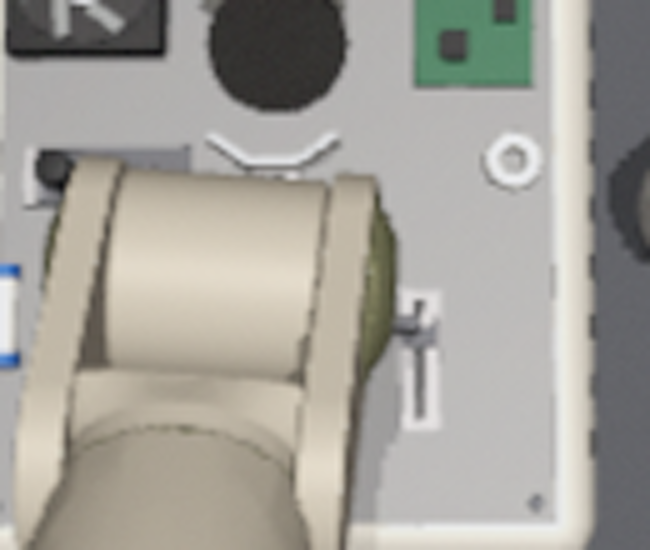

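Run:
```python
import cv2
for n in ('w7','w8'):
  b=cv2.imread(f'pics/{n}.png')[395:445,285:350];cv2.imwrite(f'pics/{n}z.png',cv2.resize(b,None,fx=10,fy=10,interpolation=0))
```

View pics/w7z.png

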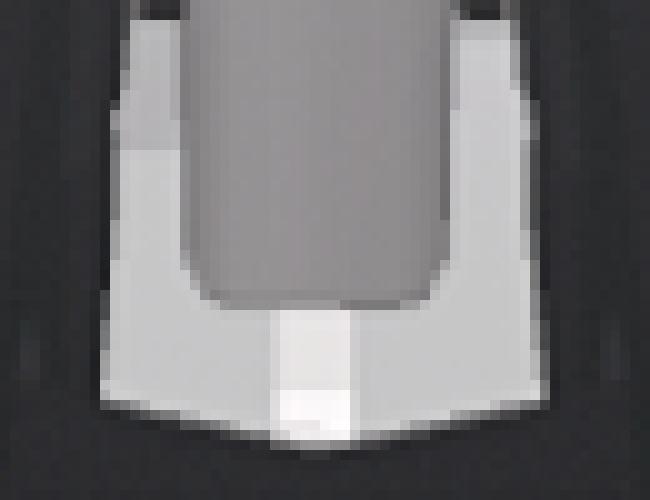

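View pics/w8z.png

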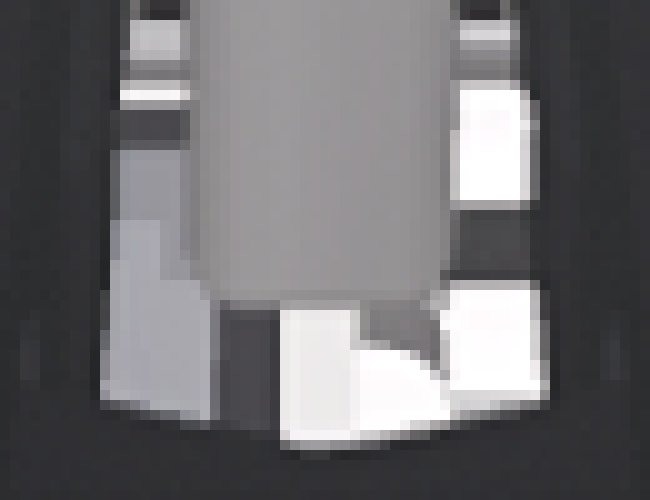

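```bash
cat > g.py <<'E'
from h import *
def camray(row,col):
    p=ray('wrist',row,col,60.);q=ray('wrist',row,col,90.);return p,q
yaw=0.03;o=np.array([539.7,98.2]);c,s=np.cos(yaw),np.sin(yaw)
def U(p): d=p[:2]-o;return np.array([c*d[0]+s*d[1],-s*d[0]+c*d[1],p[2]])
def aty(row,col,y):
    a,b=map(U,camray(row,col));t=(y-a[1])/(b[1]-a[1]);return a+t*(b-a)
E
python3 - <<'E'
from g import *
np.set_printoptions(precision=2,suppress=True)
im=cv2.imread('pics/w8.png').mean(2).astype(int)
for r in (427,430,433,435):print(r,im[r,303:330])
for r in (430,436):
  for cc in (306.3,313):print('tab',r,cc,aty(r,cc,-50))
  for cc in (312.5,320.6):print('ptr',r,cc,U(ray('wrist',r,cc,89)))
E
```

```text
427 [170 171 175 124  77  72  72  72  72  61 235 241 237 237 237 238 241 207
 143 123 126 124 126 124 120 116 251]
430 [170 171 176 124  78  73  75  75  72  61 234 239 235 235 235 235 236 241
 253 254 254 255 237 182 124 107 190]
433 [171 171 175 107  70  74  74  75  72  61 234 239 235 235 235 235 234 242
 252 253 253 253 253 253 254 252 228]
435 [173 173 178 109  71  73  75  75  72  60 234 239 235 235 235 235 234 242
 251 252 252 252 253 253 253 255 246]
tab 430 306.3 [-65.7  -50.    77.65]
tab 430 313 [-62.78 -50.    77.64]
ptr 430 312.5 [-62.97 -38.48  89.  ]
ptr 430 320.6 [-59.75 -38.48  89.  ]
tab 436 306.3 [-65.63 -50.    80.86]
tab 436 313 [-62.77 -50.    80.86]
ptr 436 312.5 [-62.96 -41.53  89.  ]
ptr 436 320.6 [-59.72 -41.53  89.  ]
```

Call:
{"method": "move_arm", "body": {"targets": [[[0.0, 0, -0.017, 0, 0, 0, 0], [0.0, 0, 0, 0, 0, 0, 0], [0.0, 0, 0, 0, 0, 0, 0], [0.0, 0, 0, 0, 0, 0, 0]]]}}

```text
time_s: 10.85
eef_pos: [475.7, 96.4, 66.3]
ee_rot: [0.51, 0.492, 0.508, -0.489]
force: [6.8, 1.9, 4.5]
grip_width: 0.106
```

Run:
```python
from g import *
np.set_printoptions(precision=2,suppress=True)
E=ctrl.sense();print(E['eef_pos'],E['time_s'],E['force'],E['grip_width'])
a=save('w9','wrist');im=a.mean(2).astype(int)
for r in (427,430,433,435):print(r,im[r,300:333])
b=cv2.imread('pics/w9.png')[395:445,285:350];cv2.imwrite('pics/w9z.png',cv2.resize(b,None,fx=10,fy=10,interpolation=0))
save('s9','scene')
b=cv2.imread('pics/s9.png')[205:255,330:390];cv2.imwrite('pics/s9z.png',cv2.resize(b,None,fx=10,fy=10,interpolation=2))
```

```text
[475.73  96.39  66.33] 10.85 [6.84 1.86 4.49] 0.1057556935333906
427 [177 169 169 169 170 170 170 171 171 171 173 156  85 232 240 237 237 237
 238 241 204 139 121 125 126 126 126 125 125 126 126 123 116]
430 [177 168 168 168 170 170 170 170 170 171 172 156  84 230 238 235 235 235
 236 239 201 131 186 224 251 254 255 254 254 255 238 182 123]
433 [182 168 168 168 170 169 169 170 170 170 172 155  84 230 238 235 235 235
 235 234 243 252 253 253 252 253 252 252 253 253 253 253 254]
435 [175 177 173 172 172 171 170 170 170 170 172 154  82 230 238 235 235 234
 250 253 253 252 252 252 252 252 253 253 254 254 255 255 255]
```

View pics/w9z.png

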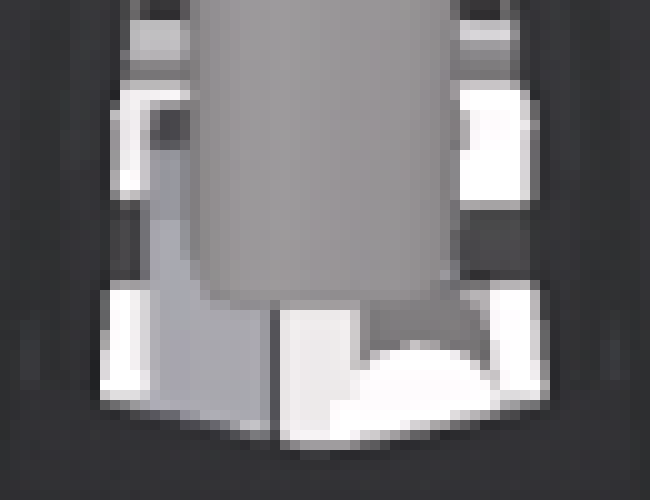

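View pics/s9z.png

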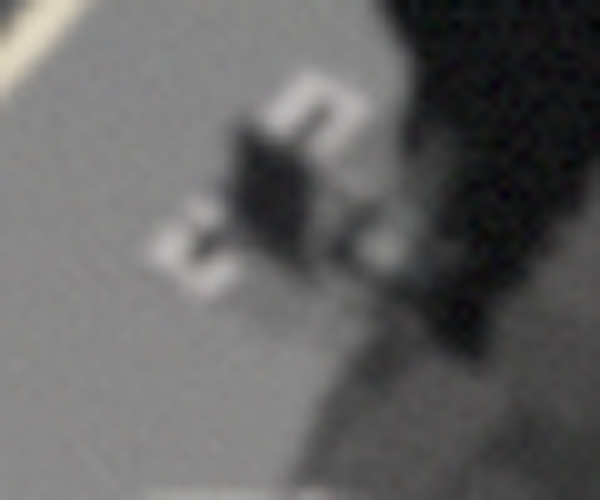

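Run:
```python
from g import *
np.set_printoptions(precision=2,suppress=True)
for r in (430,):
  for cc in (311.4,311.0):print('tab ctr',r,cc,aty(r,cc,-50)[0]+1.5, aty(r,cc,-52)[0]+1.5)
  p=[U(ray('wrist',r,cc,z))[0] for z in (88,89.5) for cc in (312.5,320.4)];print(p,np.mean(p))
```

```text
tab ctr 430 311.4 -64.45819675083595 -64.46992006416569
tab ctr 430 311.0 -64.63244638504001 -64.6467992289891
[np.float64(-65.45551842671262), np.float64(-62.28489800577951), np.float64(-65.4521015183285), np.float64(-62.32099369710358)] -63.87837791198105
```

Call:
{"method": "move_arm", "body": {"targets": [[[0.0, 0, -0.004, 0, 0, 0, 0], [0.0, 0, 0, 0, 0, 0, 0], [0.0, 0, 0, 0, 0, 0, 0], [0.0, 0, 0, 0, 0, 0, 0], [0.0, 0, 0, 0, 0, 0, 0]]]}}

```text
time_s: 11.45
eef_pos: [475.2, 96.4, 66.3]
ee_rot: [0.51, 0.492, 0.508, -0.489]
force: [5.7, 1.3, 5.2]
grip_width: 0.107
```

Run:
```python
from g import *
np.set_printoptions(precision=2,suppress=True)
E=ctrl.sense();print(E['eef_pos'],E['time_s'],E['force'],E['grip_width'])
a=save('w10','wrist');im=a.mean(2).astype(int)
for r in (427,430,433):print(r,im[r,300:333])
save('s10','scene');save('t10','top')
for l in ('lock_knob',):
  for x in ctrl.recognise(l,'wrist')[:1]:print(l,x,U(ray('wrist',*x['point'],77)))
```

```text
[475.15  96.37  66.34] 11.45 [5.71 1.34 5.2 ] 0.10734893796655129
427 [212 176 169 169 169 170 171 171 171 171 171 170 166 232 238 237 237 237
 237 241 201 133 117 122 125 125 126 125 126 127 125 125 124]
430 [225 182 168 169 168 170 170 170 170 170 170 169 165 230 237 235 235 235
 236 239 203 132 109 189 197 247 254 255 254 254 255 238 182]
433 [249 192 168 168 168 170 169 169 169 169 169 168 164 230 237 235 234 235
 235 236 216 243 254 253 253 252 252 253 252 252 253 253 253]
lock_knob {'point': [41.4, 539.2], 'confidence': 0.76} [  4.01 103.    77.  ]
```

View pics/s10.png

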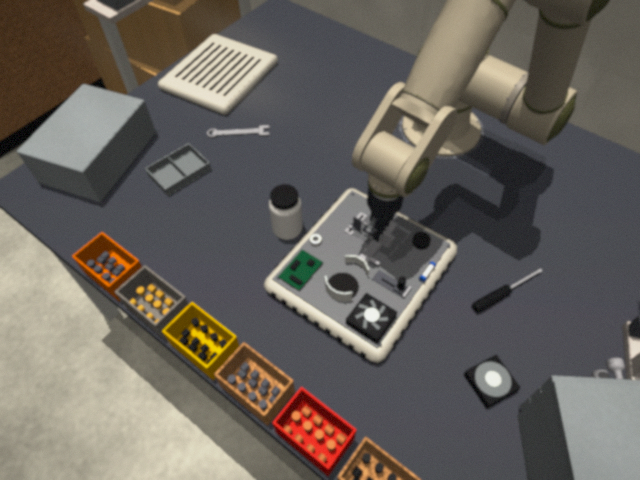

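View pics/w10.png

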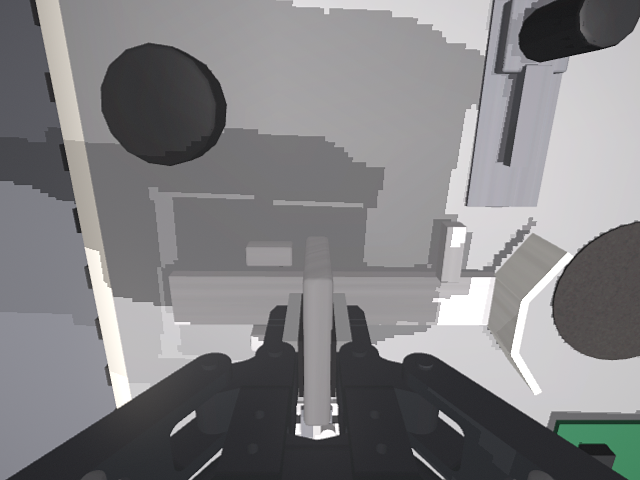

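Run:
```python
import cv2
b=cv2.imread('pics/t10.png')[160:320,210:400];cv2.imwrite('pics/t10z.png',cv2.resize(b,None,fx=3.6,fy=3.6,interpolation=2))
```

```text
(no output)
```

View pics/t10z.png

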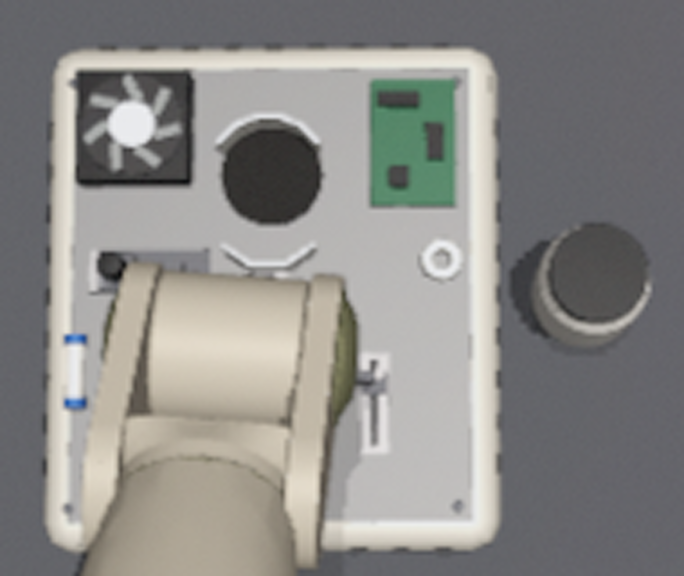

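Run:
```python
from g import *
print(U(ray('top',160+265/3.6,210+110/3.6,92)), U(ray('wrist',21,607,92)))
E=ctrl.sense();print(E['time_s'],E['eef_pos'],E['force'])
ctrl.finish_job()
```

```text
[ 12.7062324  106.44573155  92.        ] [ 13.5508709  105.78299135  92.        ]
11.65 [475.15967452  96.37284928  66.34086903] [6.18535103 3.22078858 5.01749045]
the job is handed in; nothing more can be done
```

I slid the lock knob out to its end stop, then pulled the clamp to the index tab. I handed the job in at 11.65 s with the gripper still holding the cross bar at 50 N.

- **Lock:** The knob stopped moving at the end stop and pushed back with about 22 N. Afterwards the top camera put the knob at unit y 106.4 mm and the wrist camera at 105.8 mm; the end stop is at 107. The one check that disagreed was the recognition network, which put the knob at y 103 mm. I set that aside because the knob was partly cut off at the edge of that picture.
- **Clamp:** It was pulled out about 34.3 mm by tool travel, against a tab distance I had measured at 33.4 to 34.2 mm. In the last wrist picture the tab was fully hidden behind the pointer, which puts them in line within about 0.4 mm by my estimate. The top and scene cameras could not confirm this, because the arm covers the pointer in one and the other is too coarse.
- **Hold:** The force on the tool was about 6 N along the pull and the pose was steady at hand-in.
- **Loose things:** The last top and scene pictures show no visible change to the bottle, spacer, driver, spanner, spare fan or tray. The cap was hidden from the top camera by the arm; the scene and wrist views show it on the plate, apparently unmoved.

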